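# Open the bonding jig and slide out the cured solenoid

## Task

The adhesive of the solenoid held in the green bonding jig has set, so release it. With the fingertips push the counterweighted press arm up by its red cross handle, past its balance point, until it tips back and stays up by itself; then push the solenoid low on its disc along the slideway until it stands upright against the end stop. Only push: do not pinch the handle or the solenoid and do not lift the solenoid, and leave the parts round the jig where they are.

Things in the scene. Friction and masses are not known exactly. Their poses are not given: they have to be found in the camera images.
- bonding_jig: Green jig fixed on the bench, T-shaped base 212 x 262 x 10 mm. Origin: on the bench, under the axis of the solenoid in its press position. z up; y along the slideway from press position to end stop; x from the cross handle to the post. Post: x 87 to 123 mm, 45 mm wide (foot 74 mm), 156 mm high.
- slideway (a point): Centre of the sliding face at the press position, 12 mm above the bench. The slideway is a flat steel plate between two aluminium guide strips along the jig's y (inner faces at jig x = +-38 mm, outer +-50 mm, y = -59 to 163 mm, tops 22 mm above the bench). Two dowels, 8 mm thick, at x = +-20, y = -34.5 mm locate the solenoid; they stand 10 mm above the sliding face.
- end_stop (a point): Top edge, 28 mm above the bench, of the inner face of the aluminium end stop across the far end of the slideway, at jig x = 0, y = 156 mm. The solenoid's disc touches it when the solenoid's axis is 35 mm before this point (jig y = 121 mm).
- press_pivot (a point): Centre of the press arm's hinge pin, at jig x = 105, y = 0, z = 138 mm. The hinge axis is parallel to the jig's y; the arm swings in the jig's xz plane.
- press_arm (a joint): Arm angle, rad. 0: level, its pad on the solenoid, handle towards jig -x. Grows as the handle goes up and back. Balance is near 0.95 rad: released below it the arm falls shut, beyond it it tips back by itself to its stop at 1.66 rad and stays. Raising it takes about 1 to 2.5 N at the handle at first, less and less up to the balance point; the hinge is lightly damped.
- cross_handle (a point): Middle of the red cross handle at the arm's front end: a round bar 14 mm thick, 100 mm long, parallel to the jig's y, 178 mm from the pivot; 138 mm above the bench when down, free space beneath. The arm is 16 mm wide, 12 mm high; its pad (42 mm across, on the tube) is centred 73 mm behind the handle, with a brass weight on top; a counterweight sits behind the post.
- solenoid_centre (a point): Half-way up the brown solenoid body standing loose on its disc in the slideway, under the arm's pad at the start: 103 mm high, about 0.42 kg; disc 70 mm across and 30 mm high, tube 38 mm across above it. The point is on the disc's axis, 51.5 mm above its underside; z up. It slides when pushed on the disc, may tip when pushed high on the tube.
- waiting_solenoid_centre (a point): Bystander, not to be disturbed: solenoid body lying on its side, 62 x 124 x 60 mm; point half-way up.
- coil_a_centre (a point): Bystander, not to be disturbed: bobbin with a hank of orange wire, 45 x 47 x 56 mm; point half-way up.
- coil_b_centre (a point): Bystander, not to be disturbed: bobbin with a hank of orange wire, 54 x 46 x 56 mm; point half-way up.
There are look-alikes about, which are no part of the job. Leave any orange or yellow look-alike of the part that bears solenoid_centre alone.

How it is judged (in metres and radians):
On the way, in this order (a step that is already met when the one before it is completed fails the run):
1. the press arm is tipped back past its balance point and up, with the solenoid still in the press position (value of joint press_arm above 1.5 rad and y of solenoid_centre in the frame of bonding_jig below 0.03 m), for 0.2 s.
2. the solenoid stands at the end stop (y of solenoid_centre in the frame of bonding_jig between 0.111 and 0.13 m and x of solenoid_centre in the frame of bonding_jig between -0.01 and 0.01 m and z of solenoid_centre in the frame of bonding_jig below 0.07 m and angle between solenoid_centre's own z axis and vertical below 0.1 rad), for 0.2 s.
At the end, for the whole second after the job is handed in: The press arm stays raised by itself (more than 1.5 rad) and at rest; the solenoid stands upright (within 0.1 rad) on the slideway, within 10 mm of touching the end stop and between the guide strips, at rest (all of step 2 and value of joint press_arm above 1.5 rad and velocity of joint press_arm between -0.1 and 0.1 rad/s and linear speed of solenoid below 0.02 m/s).
It fails at once if the solenoid is lifted off the slideway or tipped over (z of solenoid_centre in the frame of bonding_jig above 0.078 m or angle between solenoid_centre's own z axis and vertical above 0.45 rad).
It fails at once if the solenoid is taken between the fingers (horizontal distance between the grasp point and solenoid_centre below 0.017 m and z of the grasp point in the frame of bonding_jig below 0.105 m).
It fails at once if the cross handle is taken between the fingers (x of the grasp point in the frame of cross_handle between -0.006 and 0.006 m and z of the grasp point in the frame of cross_handle between -0.006 and 0.006 m and y of the grasp point in the frame of cross_handle between -0.05 and 0.05 m).
It fails at once if a part beside the jig is disturbed (distance of any of waiting_solenoid_centre, coil_a_centre, coil_b_centre from where it was at the start of the episode above 0.015 m).
It also fails if it takes over 56 s, if anything falls off the work surface, if the arm or the gripper's body presses on something with over 40 N, if the wrist force passes 120 N, or if a joint passes its speed limit or range.

## Robot

A 6-joint arm with a two-finger parallel gripper is mounted at the origin on a cart in front of the work surface, level with it; the furniture and walls round the work are solid. World frame = base frame: x ahead of the robot, y to its left, z up, the work surface at z = 0. Lengths are in mm, angles in rad, forces in N, time in s.
With the tool pointing down it reaches from about 250 to 725 mm from the base axis. Payload 4 kg.
Tool frame: the origin (TCP) lies at the centre of the arm's flange, where the gripper is bolted on; the fingertips stand 173 mm ahead of it and the grasp point (between the pads) lies env.tcp_to_grasp ahead of it (env.tcp_to_grasp is the distance from the TCP to the grasp point, in mm); z points along the fingers, y is the line along which they close (so a half turn about z gives the same grasp; the last joint's range is limited). The gripper opens to 85 mm and grips with 20 to 120 N. Pads are 22 mm wide; open, the fingers measure 114 mm over their backs; the gripper's body (76 mm by 85 mm) begins 54 mm behind the grasp point. The pads swing forward as they close: fully open they stand 13 mm farther back than shut.
Start: joints at [-1.294, 0.241, 0.005, 1.335, 0, 1.571], TCP at [136.638, -480.968, 404.706] pointing down, gripper open.
Joint ranges: [-2.72, 2.72], [-1.05, 1.87], [-1.09, 1.28], [-1.99, 2.15], [-1.42, 1.44], [-3.14, 3.14]. Speed limits (rad/s): [2.79, 2.79, 3.14, 3.14, 3.14, 3.14].

## Interface

Orientations are given as a unit quaternion [w, x, y, z].
In Python, from rig import env gives the robot as it stands. The module is installed in compiled form; this text tells all that it offers.
- The arm moves only by the shell command python3 -m crank 'ROWS' [FORCE]. ROWS is JSON, a list of rows, each an object of numbers: "rx", "ry", "rz": the turn, a rotation vector about the tool's x, y, z in units of 180 degrees (1.0 is 180 degrees); "tx", "ty", "tz": the shift along the tool's x, y, z in units of 0.4 m (1.0 is 0.4 m); "hand": the closure in counts, from 0 (fully open) to 255 (shut). A call has 1 to 5 rows; each row is the pose to reach, as a shift and turn from the pose commanded when the call began, along the tool's axes at that moment, turning the shorter way round; what a row does not reach only later rows make up. A row lasts 1/12 s, in which the tool goes at most 41.7 mm and 7.16 degrees, less where a joint would pass 70% of its speed; a pose out of reach is approached as far as the arm can. A call with a number of a shift or a turn outside -1 to 1 is refused whole. A call with a gripper value outside its range is refused whole. The fingers move at their own pace and stop on an object; FORCE is the grip in N (left out, the last holds). Time passes only in rows, so rows that repeat a pose let the fingers close. It gives the time, the measured TCP pose, the force, the opening and the grip force at its end, in the units of the state.
- env.get_obs(): the state, without advancing time (a new reading comes with each control period).
- env.camera(name): name is "scene" or "top" or "wrist"; returns a dict with "color" (420x560x3 uint8, blue, green, red), "vertical_fov" (degrees; the focal length in pixels is half the picture's height over the tangent of half this angle, whatever the lens; pixels are square), "cx", "cy" (the principal point, pixels), "T" (4x4, takes a point from camera to world coordinates); the wrist camera has in their place "mount" (4x4, takes a point from camera to tool coordinates, whose origin is the TCP and whose axes are the flange's). Camera axes: x right, y down, z forward; pixel columns grow to the right and rows downward; lengths in mm; the calibration is good to about 2 mm. A picture is of the moment at which its call begins: read the wrist's pose just before it. There is no depth.
- env.job_done(): hands the job in; it is judged then, once.
The state is a dict: "time": time; "joints": joint angles; "qd": joint speeds; "joint_efforts": joint torques, N m; "tcp_pos": TCP position; "ee_rot": TCP orientation; "wrist_force": force on the tool from outside, world axes, zero at the start; "wrist_torque": the same for the moment, N m; "finger_gap": finger opening in mm; "grasp_force": force on a finger pad.
Only numpy, scipy, OpenCV 4.12 (cv2) and the standard library are available. Lean on these libraries where they do the work, as an engineer would, in place of code of your own. Each camera call takes 0.05 s, during which the arm holds its last target. There are 200 camera calls.

## Working session

There is one attempt and no reset: what is moved stays moved. The work goes in short steps, Python scripts to look and compute and a shell command to move; the robot and the scene stay as the last step left them, time stands still between calls to the robot, and variables do not carry over. Pictures are saved under pics/ and viewed, at most 10 in all, crops included, and the job is handed in when it is done.

```bash
mkdir -p pics
python3 - <<'E'
from rig import env
import cv2,numpy as np
print(env.tcp_to_grasp,env.get_obs())
for n in("scene","top"):
    c=env.camera(n);cv2.imwrite(f"pics/{n}0.png",c["color"]);print(n,c["vertical_fov"],c["cx"],c["cy"],np.round(c["T"],4).tolist())
E
```

```text
154.70000000000002 {'time': 0.0, 'joints': array([-1.29400677e+00,  2.41401571e-01,  3.70935845e-03,  1.33519425e+00,
        2.64202194e-05,  1.57081309e+00]), 'qd': array([ 0.00031227, -0.00102771, -0.00234913,  0.00053946,  0.00036242,
       -0.00020543]), 'joint_efforts': array([ 1.05763094e-03, -3.72319937e+01,  2.52407312e+01,  1.69678428e-02,
        1.09494456e-04,  3.16581321e-06]), 'tcp_pos': array([ 136.56260764, -480.70353132,  403.81260118]), 'ee_rot': array([-1.03689841e-03,  9.90439335e-01,  1.37945027e-01, -1.31095783e-04]), 'wrist_force': array([-1.10337731,  0.5773382 , -0.93340134]), 'wrist_torque': array([0.03504781, 0.02211528, 0.02258788]), 'grasp_force': 0.0, 'finger_gap': 85.09323744253204}
scene 55.392491624866246 276.64672028377703 204.58880488184076 [[0.9069, -0.2186, 0.3602, 322.3029], [-0.4213, -0.4744, 0.7729, -519.8288], [0.0019, -0.8527, -0.5223, 544.3006], [0.0, 0.0, 0.0, 1.0]]
top 57.20131606505915 277.04397933539866 206.97379101147104 [[-0.0164, -0.9964, 0.0826, 571.2842], [-0.9997, 0.015, -0.0175, 154.739], [0.0162, -0.0829, -0.9964, 944.8961], [0.0, 0.0, 0.0, 1.0]]
```

View pics/scene0.png

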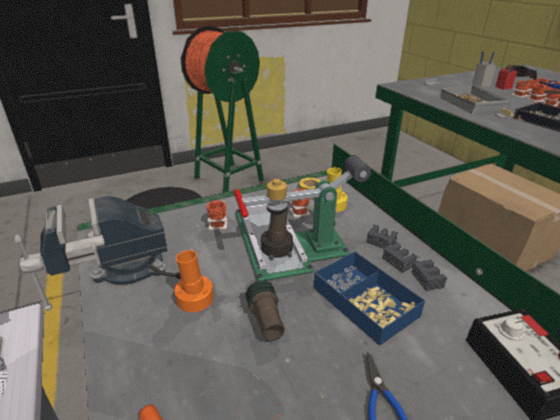

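View pics/top0.png

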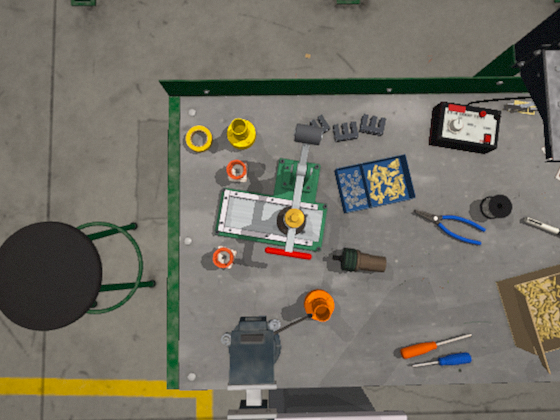

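The scene shows the jig with its handle on the left. In the top view the red handle is at about (289,253), the solenoid/pad at (293,218), the end stop at (220,213) on the left (world +y), the coils at (237,170) and (224,258), and the waiting solenoid at (362,260).

```bash
cat > h.py <<'E'
from rig import env
import cv2,numpy as np
from scipy.spatial.transform import Rotation as R
def ray(c,uv):
    f=c["color"].shape[0]/2/np.tan(np.radians(c["vertical_fov"])/2)
    T=np.array(c["T"]);d=T[:3,:3]@np.array([(uv[0]-c["cx"])/f,(uv[1]-c["cy"])/f,1]);return T[:3,3],d
def onz(c,uv,z):
    o,d=ray(c,uv);return o+d*(z-o[2])/d[2]
def obs():
    o=env.get_obs();r=R.from_quat(np.roll(o["ee_rot"],-1));return o,r
def mask(c,lo,hi):return cv2.inRange(cv2.cvtColor(c["color"],cv2.COLOR_BGR2HSV),lo,hi)
E
python3 - <<'E'
from h import *
c=env.camera("top")
m=mask(c,(0,200,100),(4,255,255))|mask(c,(175,200,100),(180,255,255))
m[:240]=0;m[265:]=0;m[:,:255]=0;m[:,320:]=0
r=cv2.minAreaRect(cv2.findNonZero(m));print("red",r)
b=cv2.boxPoints(r);P=np.array([onz(c,p,138)[:2] for p in b]);print(P.round(1).tolist());print("mid",P.mean(0))
ys,xs=np.nonzero(m);P=np.array([onz(c,p,141)[:2] for p in zip(xs,ys)]);u=np.linalg.svd(P-P.mean(0))[2][0];print(P.mean(0),np.degrees(np.arctan2(u[1],u[0])),np.ptp((P-P.mean(0))@u))
I=c["color"][140:280,180:420];cv2.imwrite("pics/topc.png",cv2.resize(I,None,fx=3.3,fy=3.3,interpolation=cv2.INTER_CUBIC))
s=env.camera("scene");cv2.imwrite("pics/scc.png",cv2.resize(s["color"][140:290,190:390],None,fx=4,fy=4,interpolation=cv2.INTER_CUBIC))
E
```

```text
red ((287.6014404296875, 252.8712158203125), (45.85894012451172, 5.604981422424316), 9.162346839904785)
[[544.6, 168.2], [556.0, 166.2], [539.3, 72.1], [527.9, 74.2]]
mid [541.94167701 120.14333118]
[541.80339551 120.41880425] 79.95872561324605 95.14246574606838
```

View pics/topc.png

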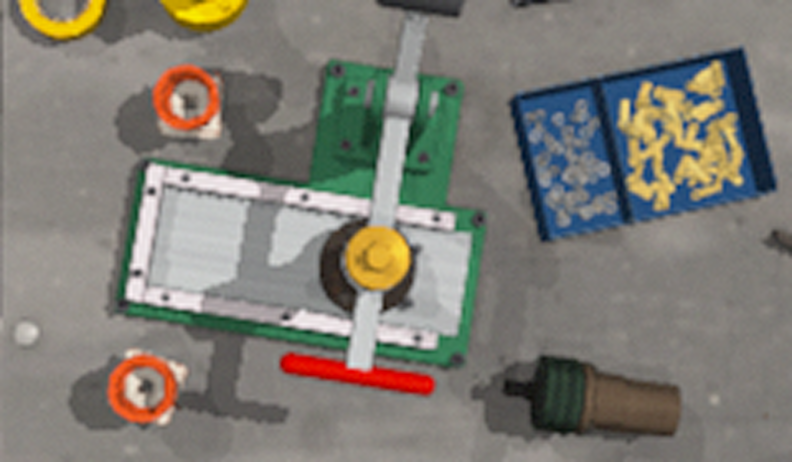

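The crop shows the strip/stop corners at about (148,165), (455,210), (437,348) and (128,300) (scale 3.3, offset 180,140), with the handle from (285,362) to (432,384).

Run:
```python
from h import *
c=env.camera("top")
g=lambda p,z:onz(c,(p[0]/3.3+180-.35,p[1]/3.3+140-.35),z)[:2]
tl,tr,br,bl=g((148,165),25),g((455,210),22),g((437,348),22),g((128,300),25)
print(tl,tr,br,bl)
for a,b in((tr,tl),(br,bl)):d=b-a;print(np.degrees(np.arctan2(d[1],d[0])),np.hypot(*d))
for a in (79,80,81,81.5):
  t=np.radians(a);ey=np.array([np.cos(t),np.sin(t)]);ex=np.array([ey[1],-ey[0]])
  # jig origin from strip corners and handle
  print(a,(tr-(50*ex-59*ey)),(br-(-50*ex-59*ey)),"handle",np.array([541.9,120.2])+73*ex, "weight",g((378,258),195))
print("coils",g((187,98),56),g((143,388),56),"waiting",g((600,395),30))
```

```text
[691.17739698 264.03843431] [655.24749321  40.7800711 ] [555.15663299  56.35390605] [593.3584324  278.92795286]
80.85754161141418 226.13105652648838
80.26085628082828 225.82866025532556
79 [617.42386476 108.2365247 ] [615.49572289 104.72946011] handle [613.55878439 106.27094334] weight [611.69995306 108.45638893]
80 [616.25234804 107.56613742] [614.64226313 105.7751546 ] handle [613.79096597 107.52368303] weight [611.69995306 108.45638893]
81 [615.09270961 106.87540645] [613.77068346 106.80579489] handle [614.00124886 108.78028405] weight [611.69995306 108.45638893]
81.5 [614.51745529 106.5224776 ] [613.32818142 107.31537143] handle [614.09815803 109.40991299] weight [611.69995306 108.45638893]
coils [734.41417788 232.62143638] [531.57992946 264.61037708] waiting [519.82216307 -59.00541821]
```

```bash
cat >> h.py <<'E'
t=np.radians(80.4);EY=np.array([np.cos(t),np.sin(t),0]);EX=np.array([EY[1],-EY[0],0]);EZ=np.array([0,0,1.]);O=np.array([614.5,107,0])
J=np.array([EX,EY,EZ]).T
def orient(mode,deg):
    a=np.radians(deg)
    if mode=="press": z=np.array([np.cos(a),0,-np.sin(a)]);y=np.array([0,-1.,0]);x=np.cross(y,z)
    else: z=np.array([0,np.sin(a),-np.cos(a)]);x=np.array([1.,0,0]);y=np.cross(z,x)
    return R.from_matrix(J@np.array([x,y,z]).T)
def plan(tip,mode,deg):
    o,r=obs();q=orient(mode,deg)
    tcp=O+J@np.array(tip,float)-173*q.apply([0,0,1])
    s=r.inv().apply(tcp-o["tcp_pos"])/400;v=(r.inv()*q).as_rotvec()/np.pi
    print("t",s.round(3),"r",v.round(4),"mm",np.linalg.norm(s)*400//1,"tcp",tcp.round(0))
def where():
    o,r=obs();print("t",round(o["time"],2),"tip jig",(J.T@(o["tcp_pos"]+173*r.apply([0,0,1])-O)).round(1),"zaxis jig",(J.T@r.apply([0,0,1])).round(3),"F jig",(J.T@o["wrist_force"]).round(1),"j",o["joints"].round(2),"gap",round(o["finger_gap"],1))
E
python3 -c "
from h import *
where();plan((-114,0,230),'press',40)"
```

```text
t 0.25 tip jig [-373.2 -659.2  231.3] zaxis jig [-0.     0.001 -1.   ] F jig [ 0.8 -0.5 -0.2] j [-1.29  0.24  0.    1.34  0.    1.57] gap 85.4
t [ 0.994 -1.352  0.159] r [-0.062   0.2731  0.1322] mm 674.0 tcp [371. 148. 341.]
```

```bash
for i in 1 2; do python3 -m crank '[{"tx":0.3,"ty":-0.41,"tz":0.04,"hand":255},{"tx":0.3,"ty":-0.41,"tz":0.04,"hand":255},{"tx":0.3,"ty":-0.41,"tz":0.04,"hand":255},{"tx":0.3,"ty":-0.41,"tz":0.04,"hand":255},{"tx":0.3,"ty":-0.41,"tz":0.04,"hand":255}]'; done
python3 -c "
from h import *
where();plan((-114,0,230),'press',40)"
```

```text
t 0.25 tip jig [-373.2 -659.2  231.3] zaxis jig [-0.     0.001 -1.   ] F jig [ 0.8 -0.5 -0.2] j [-1.29  0.24  0.    1.34  0.    1.57] gap 85.4
t [ 0.994 -1.352  0.159] r [-0.062   0.2731  0.1322] mm 674.0 tcp [371. 148. 341.]schema error: expected keys rx, ry, rz, tx, ty, tz, hand
schema error: expected keys rx, ry, rz, tx, ty, tz, hand
```

All keys are required.

```bash
python3 -m crank '[{"rx":0,"ry":0,"rz":0,"tx":0.08,"ty":-0.1,"tz":0.01,"hand":255},{"rx":0,"ry":0,"rz":0,"tx":0.15,"ty":-0.2,"tz":0.02,"hand":255},{"rx":0,"ry":0,"rz":0,"tx":0.2,"ty":-0.28,"tz":0.02,"hand":255},{"rx":0,"ry":0,"rz":0,"tx":0.26,"ty":-0.35,"tz":0.03,"hand":255},{"rx":0,"ry":0,"rz":0,"tx":0.3,"ty":-0.41,"tz":0.04,"hand":255}]'
python3 -m crank '[{"rx":0,"ry":0,"rz":0,"tx":0.3,"ty":-0.41,"tz":0.04,"hand":255},{"rx":0,"ry":0,"rz":0,"tx":0.3,"ty":-0.41,"tz":0.04,"hand":255},{"rx":0,"ry":0,"rz":0,"tx":0.3,"ty":-0.41,"tz":0.04,"hand":255},{"rx":0,"ry":0,"rz":0,"tx":0.3,"ty":-0.41,"tz":0.04,"hand":255},{"rx":0,"ry":0,"rz":0,"tx":0.3,"ty":-0.41,"tz":0.04,"hand":255}]'
python3 -c "
from h import *
where();plan((-114,0,230),'press',40)"
```

```text
time: 0.67
tcp_pos: [207.4, -288.5, 388.6]
ee_rot: [0.0, 0.99, 0.138, 0.0]
wrist_force: [0.8, -0.9, 0.1]
finger_gap: 25.6
grasp_force: 0.0
time: 1.08
tcp_pos: [277.7, -97.8, 372.8]
ee_rot: [0.0, 0.99, 0.138, 0.001]
wrist_force: [1.1, -1.5, 0.3]
finger_gap: 0.1
grasp_force: 0.0
t 1.08 tip jig [-297.8 -258.1  199.8] zaxis jig [ 0.001  0.    -1.   ] F jig [ 1.3 -1.3  0.3] j [-0.34 -0.16 -0.5   1.23  0.    2.53] gap 0.1
t [ 0.393 -0.527  0.079] r [-0.0616  0.2727  0.1323] mm 265.0 tcp [371. 148. 341.]
```

```bash
sed -i 's/    return R.from_matrix(J@np.array(\[x,y,z\]).T)/    return R.from_matrix(J@np.array([x,y,z]).T)*R.from_euler("z",-90,degrees=True)/' h.py
python3 -c "
from h import *
plan((-114,0,230),'press',40)"
```

```text
t [ 0.393 -0.527  0.079] r [-0.2467  0.1558 -0.3347] mm 265.0 tcp [371. 148. 341.]
```

```bash
python3 -m crank '[{"rx":-0.02,"ry":0.013,"rz":-0.027,"tx":0.06,"ty":-0.08,"tz":0,"hand":255},{"rx":-0.04,"ry":0.026,"rz":-0.055,"tx":0.1,"ty":-0.14,"tz":0,"hand":255},{"rx":-0.06,"ry":0.04,"rz":-0.08,"tx":0.15,"ty":-0.2,"tz":0,"hand":255},{"rx":-0.08,"ry":0.052,"rz":-0.11,"tx":0.2,"ty":-0.27,"tz":0,"hand":255},{"rx":-0.1,"ry":0.065,"rz":-0.135,"tx":0.25,"ty":-0.33,"tz":0,"hand":255}]'
python3 -c "
from h import *
where();plan((-114,0,230),'press',40)"
```

```text
time: 1.5
tcp_pos: [337.8, 56.4, 373.1]
ee_rot: [0.141, 0.921, 0.342, 0.123]
wrist_force: [0.5, -1.2, -0.3]
finger_gap: -0.1
grasp_force: 0.0
t 1.5 tip jig [-204.2 -116.6  212.2] zaxis jig [ 0.348 -0.119 -0.93 ] F jig [ 0.7 -1.1 -0.3] j [ 0.26 -0.18 -0.55  0.92 -0.26  2.66] gap -0.1
t [ 0.204 -0.144  0.061] r [-0.1448  0.0903 -0.1987] mm 102.0 tcp [371. 148. 341.]
```

```bash
python3 -m crank '[{"rx":-0.021,"ry":0.013,"rz":-0.028,"tx":0.04,"ty":-0.03,"tz":0.01,"hand":255},{"rx":-0.042,"ry":0.026,"rz":-0.056,"tx":0.08,"ty":-0.06,"tz":0.02,"hand":255},{"rx":-0.063,"ry":0.039,"rz":-0.085,"tx":0.12,"ty":-0.09,"tz":0.04,"hand":255},{"rx":-0.084,"ry":0.052,"rz":-0.114,"tx":0.16,"ty":-0.12,"tz":0.05,"hand":255},{"rx":-0.105,"ry":0.065,"rz":-0.142,"tx":0.204,"ty":-0.144,"tz":0.061,"hand":255}]'
python3 -c "
from h import *
where();plan((-116,0,200),'press',40)"
```

```text
time: 1.92
tcp_pos: [371.5, 147.2, 340.5]
ee_rot: [0.277, 0.771, 0.524, 0.234]
wrist_force: [0.5, -0.3, 0.2]
finger_gap: -0.4
grasp_force: 0.0
t 1.92 tip jig [-130.1  -13.1  212.9] zaxis jig [ 0.672 -0.07  -0.737] F jig [ 0.5 -0.3  0.2] j [ 0.54 -0.1  -0.69  0.42 -0.51  2.33] gap -0.4
t [-0.004 -0.054  0.05 ] r [-0.0403  0.0262 -0.0561] mm 29.0 tcp [369. 148. 311.]
```

```bash
python3 -m crank '[{"rx":-0.02,"ry":0.013,"rz":-0.028,"tx":0,"ty":-0.03,"tz":0.03,"hand":255},{"rx":-0.04,"ry":0.026,"rz":-0.056,"tx":-0.004,"ty":-0.054,"tz":0.05,"hand":255},{"rx":-0.04,"ry":0.026,"rz":-0.056,"tx":-0.004,"ty":-0.054,"tz":0.05,"hand":255}]'
python3 - <<'E'
from h import *
where();plan((-117,0,136),'press',40)
c=env.camera("top");cv2.imwrite("pics/t2.png",cv2.resize(c["color"][140:340,160:420],None,fx=3,fy=3))
c=env.camera("scene");cv2.imwrite("pics/s2.png",c["color"][:,60:])
E
```

```text
time: 2.17
tcp_pos: [366.9, 146.4, 307.4]
ee_rot: [0.321, 0.694, 0.585, 0.269]
wrist_force: [-0.9, -0.1, -1.5]
finger_gap: 0.2
grasp_force: 0.0
t 2.17 tip jig [-119.1   -3.1  195.1] zaxis jig [ 0.761 -0.004 -0.649] F jig [-0.9 -0.2 -1.5] j [ 0.55 -0.08 -0.84  0.09 -0.52  2.08] gap 0.2
t [ 0.006 -0.113  0.1  ] r [-0.0025  0.0013  0.    ] mm 60.0 tcp [368. 149. 247.]
```

View pics/s2.png

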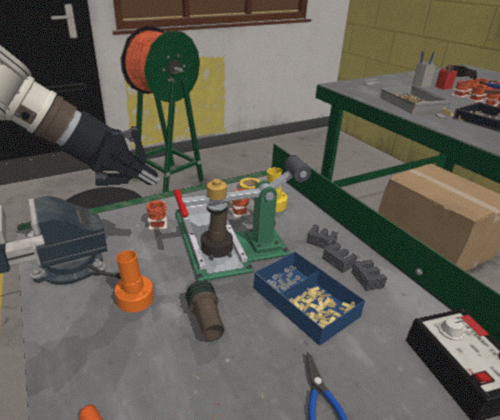

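The picture shows the closed fingertips at (152,180), up and to the left of the handle at (180,203), with the path down clear.

```bash
python3 -m crank '[{"rx":0,"ry":0,"rz":0,"tx":0.006,"ty":-0.05,"tz":0.045,"hand":255},{"rx":0,"ry":0,"rz":0,"tx":0.006,"ty":-0.113,"tz":0.1,"hand":255},{"rx":0,"ry":0,"rz":0,"tx":0.006,"ty":-0.113,"tz":0.1,"hand":255}]'
python3 - <<'E'
from h import *
where();plan((-78,0,104),'press',40)
E
```

```text
time: 2.52
tcp_pos: [370.8, 149.1, 246.7]
ee_rot: [0.32, 0.696, 0.585, 0.266]
wrist_force: [-2.1, -0.8, -1.5]
finger_gap: 0.1
grasp_force: 0.0
t 2.52 tip jig [-116.3   -0.6  133.7] zaxis jig [ 0.757 -0.008 -0.653] F jig [-1.9 -1.2 -1.5] j [ 0.55  0.07 -0.93 -0.14 -0.53  2.09] gap 0.1
t [-0.001  0.001  0.121] r [-0.0043  0.0026 -0.0007] mm 48.0 tcp [407. 142. 215.]
```

```bash
python3 -m crank '[{"rx":-0.004,"ry":0.002,"rz":0,"tx":0,"ty":0,"tz":0.06,"hand":255},{"rx":-0.004,"ry":0.002,"rz":0,"tx":0,"ty":0,"tz":0.12,"hand":255},{"rx":-0.004,"ry":0.002,"rz":0,"tx":0,"ty":0,"tz":0.12,"hand":255}]'
python3 - <<'E'
from h import *
where()
for p in((-73,110),(-71,134),(-65,162.5),(-55,188),(-41.9,210.4),(-24,232),(-5.6,249.3),(8,259),(24,268.5),(40.5,276)):plan((p[0],0,p[1]),'press',40)
c=env.camera("scene");cv2.imwrite("pics/s3.png",cv2.resize(c["color"][130:280,160:360],None,fx=4,fy=4,interpolation=cv2.INTER_CUBIC))
E
```

```text
time: 2.77
tcp_pos: [410.3, 143.5, 219.8]
ee_rot: [0.324, 0.693, 0.581, 0.277]
wrist_force: [1.1, 0.3, -0.5]
finger_gap: 0.0
grasp_force: 0.0
t 2.77 tip jig [-74.    2.1 109.6] zaxis jig [ 0.771  0.001 -0.637] F jig [ 1.   0.5 -0.5] j [ 0.48  0.21 -0.91 -0.32 -0.48  2.02] gap 0.0
t [-0.005  0.006  0.001] r [ 0.0024 -0.0002 -0.0025] mm 3.0 tcp [412. 141. 221.]
t [-0.004  0.055 -0.033] r [ 0.0024 -0.0002 -0.0025] mm 25.0 tcp [414. 141. 245.]
t [-0.004  0.12  -0.067] r [ 0.0024 -0.0002 -0.0025] mm 54.0 tcp [420. 140. 274.]
t [-0.003  0.185 -0.088] r [ 0.0024 -0.0002 -0.0025] mm 81.0 tcp [430. 138. 299.]
t [-0.003  0.249 -0.099] r [ 0.0024 -0.0002 -0.0025] mm 106.0 tcp [443. 136. 322.]
t [-0.002  0.319 -0.098] r [ 0.0024 -0.0002 -0.0025] mm 133.0 tcp [460. 133. 343.]
t [-0.002  0.381 -0.091] r [ 0.0024 -0.0002 -0.0025] mm 156.0 tcp [478. 130. 361.]
t [-0.002  0.422 -0.08 ] r [ 0.0024 -0.0002 -0.0025] mm 171.0 tcp [492. 128. 370.]
t [-0.001  0.466 -0.064] r [ 0.0024 -0.0002 -0.0025] mm 187.0 tcp [507. 125. 380.]
t [-0.001  0.506 -0.044] r [ 0.0024 -0.0002 -0.0025] mm 203.0 tcp [524. 122. 387.]
```

View pics/s3.png

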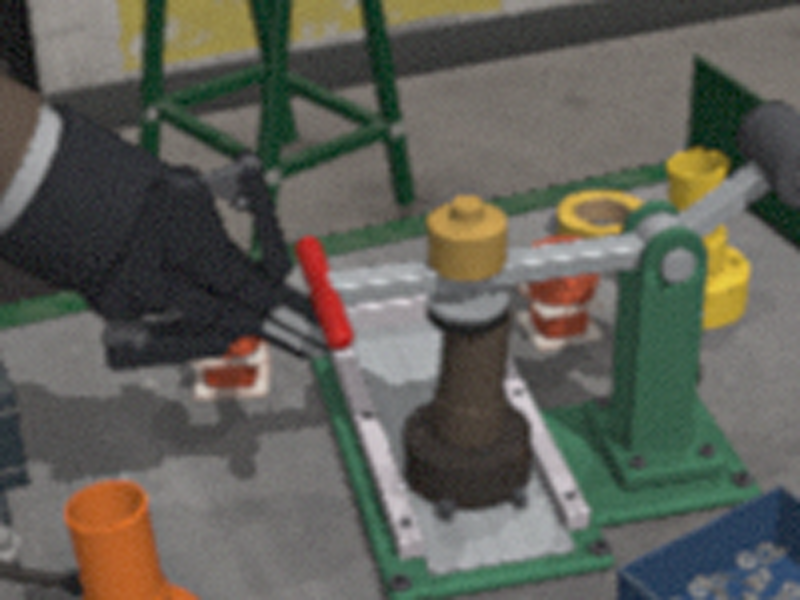

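The crop shows the finger ends at about (315,345), just under the red bar (325,310). I'll start the lift.

```bash
python3 -m crank '[{"rx":0,"ry":0,"rz":0,"tx":-0.004,"ty":0.03,"tz":-0.016,"hand":255},{"rx":0,"ry":0,"rz":0,"tx":-0.004,"ty":0.055,"tz":-0.033,"hand":255},{"rx":0,"ry":0,"rz":0,"tx":-0.004,"ty":0.088,"tz":-0.05,"hand":255},{"rx":0,"ry":0,"rz":0,"tx":-0.004,"ty":0.12,"tz":-0.067,"hand":255},{"rx":0,"ry":0,"rz":0,"tx":-0.004,"ty":0.12,"tz":-0.067,"hand":255}]'
python3 - <<'E'
from h import *
where()
for p in((-55,188),(-41.9,210.4),(-24,232),(-5.6,249.3),(8,259),(24,268.5),(40.5,276)):plan((p[0],0,p[1]),'press',40)
c=env.camera("scene");cv2.imwrite("pics/s4.png",cv2.resize(c["color"][110:260,180:380],None,fx=4,fy=4,interpolation=cv2.INTER_CUBIC))
E
```

```text
time: 3.23
tcp_pos: [418.1, 140.5, 279.5]
ee_rot: [0.325, 0.692, 0.58, 0.281]
wrist_force: [1.3, 0.1, -0.5]
finger_gap: -0.4
grasp_force: 1.3
t 3.23 tip jig [-64.9   1.2 170.5] zaxis jig [ 0.776  0.006 -0.63 ] F jig [ 1.3  0.3 -0.5] j [ 0.46  0.06 -0.83 -0.11 -0.47  2.01] gap -0.4
t [ 0.     0.057 -0.008] r [ 0.0051 -0.0018 -0.0034] mm 22.0 tcp [430. 138. 299.]
t [ 0.001  0.121 -0.018] r [ 0.0051 -0.0018 -0.0034] mm 48.0 tcp [443. 136. 322.]
t [ 0.001  0.191 -0.018] r [ 0.0051 -0.0018 -0.0034] mm 76.0 tcp [460. 133. 343.]
t [ 0.002  0.253 -0.009] r [ 0.0051 -0.0018 -0.0034] mm 101.0 tcp [478. 130. 361.]
t [0.002 0.294 0.002] r [ 0.0051 -0.0018 -0.0034] mm 117.0 tcp [492. 128. 370.]
t [0.003 0.337 0.018] r [ 0.0051 -0.0018 -0.0034] mm 135.0 tcp [507. 125. 380.]
t [0.003 0.378 0.038] r [ 0.0051 -0.0018 -0.0034] mm 151.0 tcp [524. 122. 387.]
```

View pics/s4.png

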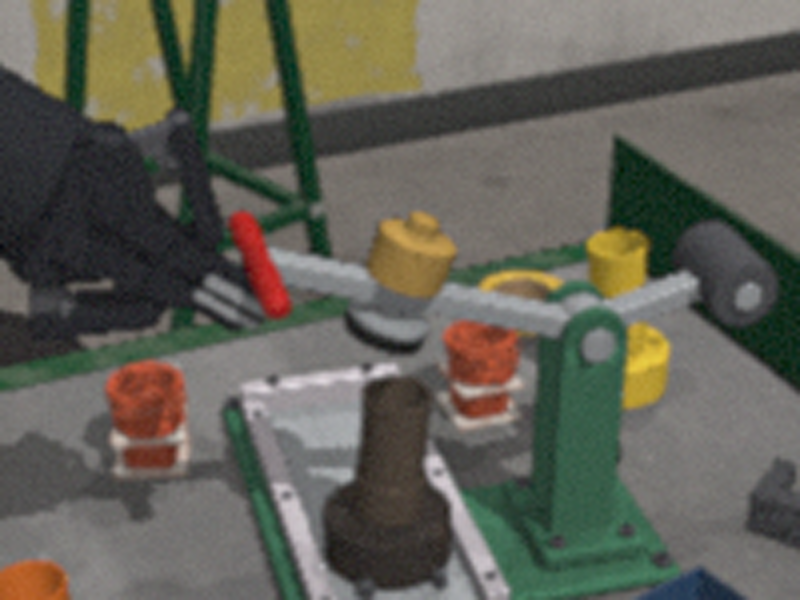

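The picture shows the arm rising: the handle at (262,265) rests on the fingertips, and the solenoid at (385,480) is still in place. I'll carry on along the arc.

```bash
python3 -m crank '[{"rx":0,"ry":0,"rz":0,"tx":0,"ty":0.04,"tz":-0.005,"hand":255},{"rx":0,"ry":0,"rz":0,"tx":0,"ty":0.08,"tz":-0.012,"hand":255},{"rx":0,"ry":0,"rz":0,"tx":0,"ty":0.121,"tz":-0.018,"hand":255},{"rx":0,"ry":0,"rz":0,"tx":0,"ty":0.155,"tz":-0.018,"hand":255},{"rx":0,"ry":0,"rz":0,"tx":0,"ty":0.191,"tz":-0.018,"hand":255}]'
python3 -m crank '[{"rx":0,"ry":0,"rz":0,"tx":0,"ty":0.03,"tz":0.005,"hand":255},{"rx":0,"ry":0,"rz":0,"tx":0,"ty":0.062,"tz":0.009,"hand":255},{"rx":0,"ry":0,"rz":0,"tx":0,"ty":0.1,"tz":0.02,"hand":255},{"rx":0,"ry":0,"rz":0,"tx":0,"ty":0.145,"tz":0.036,"hand":255},{"rx":0,"ry":0,"rz":0,"tx":0,"ty":0.185,"tz":0.054,"hand":255}]'
python3 - <<'E'
from h import *
where()
plan((30,0,290),'press',40)
c=env.camera("scene");cv2.imwrite("pics/s5.png",cv2.resize(c["color"][60:260,180:400],None,fx=2.9,fy=2.9,interpolation=cv2.INTER_CUBIC))
E
```

```text
time: 3.7
tcp_pos: [458.9, 132.2, 338.7]
ee_rot: [0.324, 0.692, 0.582, 0.277]
wrist_force: [-1.3, 0.6, -0.5]
finger_gap: 0.1
grasp_force: 0.4
time: 4.12
tcp_pos: [522.1, 121.2, 382.4]
ee_rot: [0.324, 0.692, 0.582, 0.278]
wrist_force: [-0.5, 0.2, 0.0]
finger_gap: -0.2
grasp_force: 0.0
t 4.12 tip jig [ 40.1  -0.9 272.4] zaxis jig [ 0.772  0.003 -0.636] F jig [-0.5  0.2  0. ] j [ 0.31  0.07 -0.49  0.19 -0.36  1.9 ] gap -0.2
t [ 0.004  0.022 -0.047] r [ 0.0029 -0.001  -0.002 ] mm 20.0 tcp [513. 124. 401.]
```

View pics/s5.png

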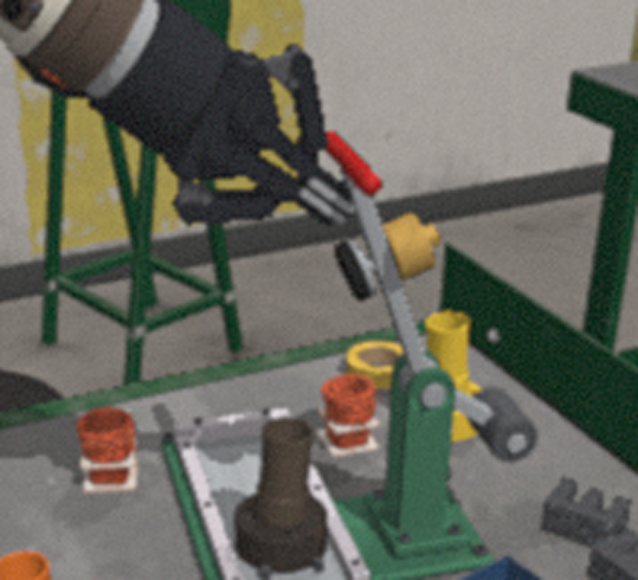

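The picture shows the press arm at roughly 1.2 rad, leaning past balance and leaving the fingertips at (340,210). I'll back off while it tips.

```bash
python3 -m crank '[{"rx":0,"ry":0,"rz":0,"tx":0,"ty":0,"tz":-0.05,"hand":255},{"rx":0,"ry":0,"rz":0,"tx":0,"ty":0,"tz":-0.12,"hand":255},{"rx":0,"ry":0,"rz":0,"tx":-0.07,"ty":0,"tz":-0.2,"hand":255},{"rx":0,"ry":0,"rz":0,"tx":-0.15,"ty":0,"tz":-0.2,"hand":255},{"rx":0,"ry":0,"rz":0,"tx":-0.22,"ty":0,"tz":-0.2,"hand":255}]'
python3 - <<'E'
from h import *
where()
plan((-20,-110,150),'push',25)
c=env.camera("scene");cv2.imwrite("pics/s6.png",cv2.resize(c["color"][60:260,180:400],None,fx=2.9,fy=2.9,interpolation=cv2.INTER_CUBIC))
E
```

```text
time: 4.58
tcp_pos: [444.7, 44.5, 433.4]
ee_rot: [0.325, 0.691, 0.582, 0.279]
wrist_force: [0.0, -0.5, -0.3]
finger_gap: -0.1
grasp_force: 0.0
t 4.58 tip jig [-23.1 -89.  323.9] zaxis jig [ 0.774  0.006 -0.633] F jig [ 0.1 -0.5 -0.3] j [ 0.17 -0.18 -0.58  0.32 -0.26  1.8 ] gap -0.1
t [-0.236 -0.027  0.464] r [0.2772 0.1272 0.0607] mm 208.0 tcp [564. -70. 307.]
```

View pics/s6.png

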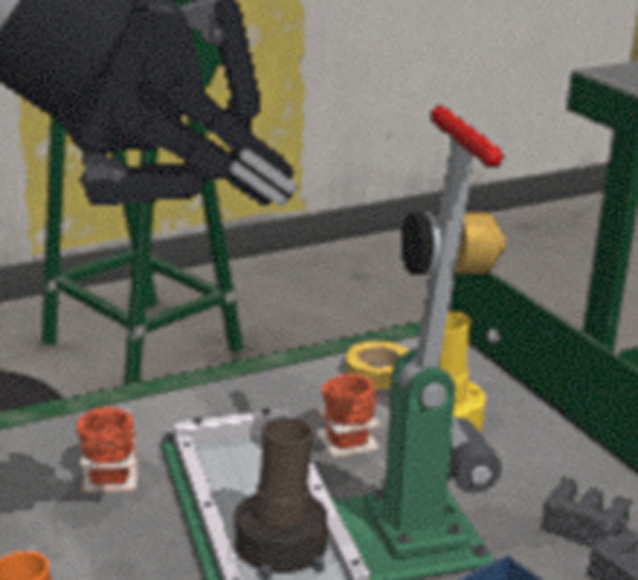

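The press arm is up and back, with the handle at (465,135), and the solenoid is still in place at (282,500). Next comes the push pose.

```bash
python3 -m crank '[{"rx":0.033,"ry":0.015,"rz":0.007,"tx":-0.03,"ty":0,"tz":0.05,"hand":255},{"rx":0.066,"ry":0.03,"rz":0.014,"tx":-0.06,"ty":0,"tz":0.1,"hand":255},{"rx":0.1,"ry":0.045,"rz":0.021,"tx":-0.09,"ty":-0.01,"tz":0.15,"hand":255},{"rx":0.133,"ry":0.061,"rz":0.028,"tx":-0.12,"ty":-0.01,"tz":0.2,"hand":255},{"rx":0.165,"ry":0.076,"rz":0.036,"tx":-0.15,"ty":-0.02,"tz":0.25,"hand":255}]'
python3 - <<'E'
from h import *
where()
plan((0,-110,120),'push',25)
E
```

```text
time: 5.05
tcp_pos: [507.7, -26.8, 362.1]
ee_rot: [0.048, 0.746, 0.628, 0.217]
wrist_force: [1.0, 0.6, -0.7]
finger_gap: 0.1
grasp_force: 0.0
t 5.05 tip jig [ -23.4 -104.4  206.1] zaxis jig [ 0.345  0.262 -0.901] F jig [ 0.9  0.7 -0.7] j [-0.12  0.13 -0.3   0.76  0.25  1.67] gap 0.1
t [-0.146  0.126  0.242] r [0.1106 0.0509 0.0233] mm 123.0 tcp [584. -74. 277.]
```

```bash
python3 -m crank '[{"rx":0.033,"ry":0.015,"rz":0.007,"tx":-0.04,"ty":0.035,"tz":0.06,"hand":255},{"rx":0.066,"ry":0.03,"rz":0.014,"tx":-0.08,"ty":0.07,"tz":0.12,"hand":255},{"rx":0.1,"ry":0.045,"rz":0.021,"tx":-0.12,"ty":0.1,"tz":0.2,"hand":255},{"rx":0.111,"ry":0.051,"rz":0.023,"tx":-0.146,"ty":0.126,"tz":0.242,"hand":255},{"rx":0.111,"ry":0.051,"rz":0.023,"tx":-0.146,"ty":0.126,"tz":0.242,"hand":255}]'
python3 - <<'E'
from h import *
where()
plan((0,-75,60),'push',25)
plan((0,-75,32),'push',25)
E
```

```text
time: 5.47
tcp_pos: [585.3, -75.0, 269.8]
ee_rot: [-0.142, 0.747, 0.629, 0.161]
wrist_force: [0.3, 0.8, -0.3]
finger_gap: 0.1
grasp_force: 0.0
t 5.47 tip jig [ 1.000e-01 -1.118e+02  1.127e+02] zaxis jig [-0.008  0.419 -0.908] F jig [ 0.1  0.9 -0.3] j [-0.22  0.52  0.03  1.11  0.43  1.51] gap 0.1
t [ 0.027 -0.003  0.158] r [-0.0026  0.0013 -0.0016] mm 64.0 tcp [590. -39. 217.]
t [-0.003 -0.002  0.222] r [-0.0026  0.0013 -0.0016] mm 88.0 tcp [590. -39. 189.]
```

```bash
python3 -m crank '[{"rx":0,"ry":0,"rz":0,"tx":0.025,"ty":-0.002,"tz":0.08,"hand":255},{"rx":0,"ry":0,"rz":0,"tx":0.025,"ty":-0.002,"tz":0.155,"hand":255},{"rx":0,"ry":0,"rz":0,"tx":0.01,"ty":-0.002,"tz":0.19,"hand":255},{"rx":0,"ry":0,"rz":0,"tx":0,"ty":-0.002,"tz":0.215,"hand":255},{"rx":0,"ry":0,"rz":0,"tx":0,"ty":-0.002,"tz":0.215,"hand":255}]'
python3 - <<'E'
from h import *
where()
for y in (-75,-48,-20,30,60,68,72):plan((0,y,32),'push',25)
c=env.camera("scene");cv2.imwrite("pics/s7.png",cv2.resize(c["color"][110:290,180:400],None,fx=3.2,fy=3.2,interpolation=cv2.INTER_CUBIC))
E
```

```text
time: 5.88
tcp_pos: [587.9, -36.6, 197.1]
ee_rot: [-0.139, 0.745, 0.631, 0.163]
wrist_force: [-0.8, 0.0, 0.9]
finger_gap: 0.1
grasp_force: 0.0
t 5.88 tip jig [ -2.7 -73.5  40. ] zaxis jig [-0.002  0.419 -0.908] F jig [-0.8 -0.1  0.9] j [-0.15  0.59 -0.08  0.9   0.43  1.58] gap 0.1
t [-0.013  0.006  0.017] r [-0.0007  0.0012  0.0004] mm 8.0 tcp [590. -39. 189.]
t [0.048 0.006 0.045] r [-0.0007  0.0012  0.0004] mm 26.0 tcp [594. -12. 189.]
t [0.111 0.006 0.074] r [-0.0007  0.0012  0.0004] mm 53.0 tcp [599.  15. 189.]
t [0.225 0.006 0.127] r [-0.0007  0.0012  0.0004] mm 103.0 tcp [607.  64. 189.]
t [0.293 0.007 0.158] r [-0.0007  0.0012  0.0004] mm 133.0 tcp [612.  94. 189.]
t [0.311 0.007 0.167] r [-0.0007  0.0012  0.0004] mm 141.0 tcp [614. 102. 189.]
t [0.32  0.007 0.171] r [-0.0007  0.0012  0.0004] mm 145.0 tcp [614. 106. 189.]
```

View pics/s7.png

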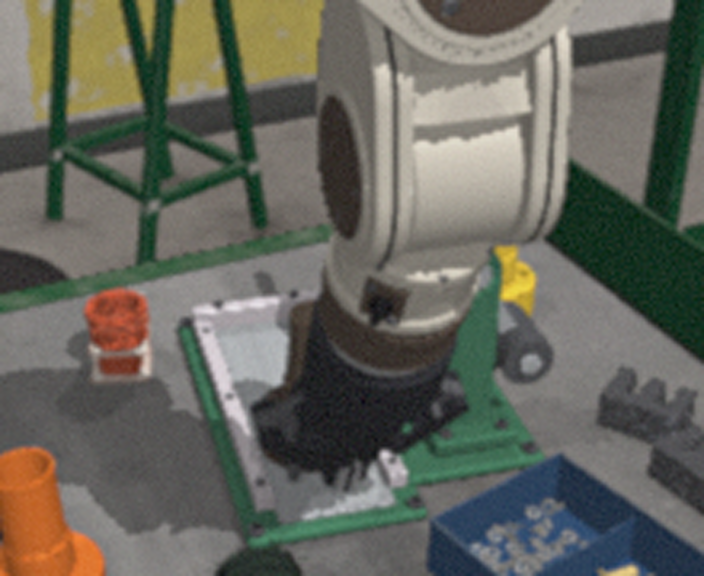

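The picture shows the fingers down behind the disc, with the wrist hiding the press arm. I'll lean the tool 10° towards −x to keep the wrist clear of the raised arm.

```bash
cat >> h.py <<'E'
_o=orient
def orient(mode,deg):
    q=_o(mode,deg)
    return q if mode=="press" else R.from_rotvec(np.radians(-10)*EY)*q
E
python3 - <<'E'
from h import *
plan((-2,-75,33),'push',25)
E
```

```text
t [-0.016 -0.069  0.024] r [-0.0503  0.001  -0.0228] mm 30.0 tcp [561. -34. 187.]
```

```bash
python3 -m crank '[{"rx":-0.025,"ry":0,"rz":-0.011,"tx":-0.01,"ty":-0.035,"tz":0.012,"hand":255},{"rx":-0.05,"ry":0.001,"rz":-0.023,"tx":-0.016,"ty":-0.069,"tz":0.024,"hand":255},{"rx":-0.05,"ry":0.001,"rz":-0.023,"tx":-0.016,"ty":-0.069,"tz":0.024,"hand":255},{"rx":-0.05,"ry":0.001,"rz":-0.023,"tx":-0.016,"ty":-0.069,"tz":0.024,"hand":255}]'
python3 - <<'E'
from h import *
where()
for y in (-55,-45,20,60,68,72):plan((-2,y,33),'push',25)
E
```

```text
time: 6.27
tcp_pos: [560.9, -34.9, 188.3]
ee_rot: [-0.075, 0.731, 0.642, 0.219]
wrist_force: [-0.3, -1.3, 0.1]
finger_gap: -0.2
grasp_force: 0.0
t 6.27 tip jig [ -2.2 -75.7  33.9] zaxis jig [ 0.156  0.423 -0.893] F jig [-0.1 -1.3  0.1] j [-0.16  0.5  -0.28  0.62  0.44  1.58] gap -0.2
t [ 0.046 -0.     0.024] r [-0.0004 -0.0001 -0.0002] mm 20.0 tcp [564. -14. 187.]
t [ 0.069 -0.     0.034] r [-0.0004 -0.0001 -0.0002] mm 30.0 tcp [566.  -5. 187.]
t [ 0.216 -0.     0.103] r [-0.0004 -0.0001 -0.0002] mm 95.0 tcp [577.  60. 187.]
t [ 0.307 -0.     0.145] r [-0.0004 -0.0001 -0.0002] mm 135.0 tcp [583.  99. 187.]
t [ 0.325 -0.     0.154] r [-0.0004 -0.0001 -0.0002] mm 143.0 tcp [585. 107. 187.]
t [ 0.334 -0.     0.158] r [-0.0004 -0.0001 -0.0002] mm 147.0 tcp [585. 111. 187.]
```

```bash
python3 -m crank '[{"rx":0,"ry":0,"rz":0,"tx":0.03,"ty":0,"tz":0.014,"hand":255},{"rx":0,"ry":0,"rz":0,"tx":0.05,"ty":0,"tz":0.024,"hand":255},{"rx":0,"ry":0,"rz":0,"tx":0.065,"ty":0,"tz":0.031,"hand":255},{"rx":0,"ry":0,"rz":0,"tx":0.08,"ty":0,"tz":0.038,"hand":255},{"rx":0,"ry":0,"rz":0,"tx":0.1,"ty":0,"tz":0.048,"hand":255}]'
python3 -c "
from h import *
where()"
python3 -m crank '[{"rx":0,"ry":0,"rz":0,"tx":0.02,"ty":0,"tz":0.0095,"hand":255},{"rx":0,"ry":0,"rz":0,"tx":0.04,"ty":0,"tz":0.019,"hand":255},{"rx":0,"ry":0,"rz":0,"tx":0.06,"ty":0,"tz":0.0285,"hand":255},{"rx":0,"ry":0,"rz":0,"tx":0.08,"ty":0,"tz":0.038,"hand":255},{"rx":0,"ry":0,"rz":0,"tx":0.1,"ty":0,"tz":0.0475,"hand":255}]'
python3 - <<'E'
from h import *
where()
for y in (60,66,70,75):plan((-2,y,33),'push',25)
E
```

```text
time: 6.68
tcp_pos: [571.0, 8.5, 187.6]
ee_rot: [-0.072, 0.731, 0.642, 0.22]
wrist_force: [-0.3, -5.0, 3.7]
finger_gap: 0.1
grasp_force: 2.5
t 6.68 tip jig [  1.3 -31.6  33.1] zaxis jig [ 0.16   0.421 -0.893] F jig [ 0.6 -5.   3.7] j [-0.08  0.5  -0.28  0.57  0.42  1.67] gap 0.1
time: 7.1
tcp_pos: [577.2, 53.1, 186.4]
ee_rot: [-0.074, 0.73, 0.642, 0.22]
wrist_force: [-1.3, -5.0, 3.4]
finger_gap: -0.2
grasp_force: 2.4
t 7.1 tip jig [-0.4 13.8 32. ] zaxis jig [ 0.158  0.423 -0.892] F jig [-0.4 -5.1  3.4] j [ 0.    0.51 -0.28  0.54  0.4   1.75] gap -0.2
t [ 0.106 -0.003  0.046] r [0.0002 0.     0.0002] mm 46.0 tcp [583.  99. 187.]
t [ 0.12  -0.003  0.052] r [0.0002 0.     0.0002] mm 52.0 tcp [584. 105. 187.]
t [ 0.129 -0.003  0.056] r [0.0002 0.     0.0002] mm 56.0 tcp [585. 109. 187.]
t [ 0.14  -0.003  0.062] r [0.0002 0.     0.0002] mm 61.0 tcp [586. 114. 187.]
```

```bash
python3 -m crank '[{"rx":0,"ry":0,"rz":0,"tx":0.022,"ty":0,"tz":0.01,"hand":255},{"rx":0,"ry":0,"rz":0,"tx":0.044,"ty":0,"tz":0.02,"hand":255},{"rx":0,"ry":0,"rz":0,"tx":0.066,"ty":0,"tz":0.029,"hand":255},{"rx":0,"ry":0,"rz":0,"tx":0.088,"ty":0,"tz":0.038,"hand":255},{"rx":0,"ry":0,"rz":0,"tx":0.106,"ty":0,"tz":0.046,"hand":255}]'
python3 -m crank '[{"rx":0,"ry":0,"rz":0,"tx":0.006,"ty":0,"tz":0.003,"hand":255},{"rx":0,"ry":0,"rz":0,"tx":0.012,"ty":0,"tz":0.006,"hand":255},{"rx":0,"ry":0,"rz":0,"tx":0.017,"ty":0,"tz":0.008,"hand":255},{"rx":0,"ry":0,"rz":0,"tx":0.022,"ty":0,"tz":0.01,"hand":255},{"rx":0,"ry":0,"rz":0,"tx":0.022,"ty":0,"tz":0.01,"hand":255}]'
python3 - <<'E'
from h import *
where()
plan((-2,76,33),'push',25)
E
```

```text
time: 7.52
tcp_pos: [583.8, 99.7, 186.6]
ee_rot: [-0.075, 0.73, 0.643, 0.219]
wrist_force: [-0.8, -2.0, 0.2]
finger_gap: 0.2
grasp_force: 1.0
time: 7.93
tcp_pos: [585.8, 107.9, 187.2]
ee_rot: [-0.075, 0.73, 0.643, 0.22]
wrist_force: [-0.6, -1.0, 0.2]
finger_gap: 0.0
grasp_force: 0.5
t 7.93 tip jig [-1.4 69.3 32.9] zaxis jig [ 0.157  0.423 -0.892] F jig [-0.4 -1.1  0.2] j [ 0.1   0.52 -0.25  0.51  0.37  1.86] gap 0.0
t [ 0.016 -0.002  0.006] r [-0.0002 -0.0002  0.0003] mm 6.0 tcp [586. 115. 187.]
```

```bash
python3 -m crank '[{"rx":0,"ry":0,"rz":0,"tx":0.004,"ty":0,"tz":0.002,"hand":255},{"rx":0,"ry":0,"rz":0,"tx":0.008,"ty":0,"tz":0.004,"hand":255},{"rx":0,"ry":0,"rz":0,"tx":0.008,"ty":0,"tz":0.004,"hand":255}]'
python3 -m crank '[{"rx":0,"ry":0,"rz":0,"tx":0.003,"ty":0,"tz":0.001,"hand":255},{"rx":0,"ry":0,"rz":0,"tx":0.006,"ty":0,"tz":0.003,"hand":255},{"rx":0,"ry":0,"rz":0,"tx":0.006,"ty":0,"tz":0.003,"hand":255}]'
python3 -c "
from h import *
where()"
```

```text
time: 8.18
tcp_pos: [586.6, 111.3, 187.4]
ee_rot: [-0.074, 0.73, 0.642, 0.22]
wrist_force: [0.1, -0.9, -1.7]
finger_gap: 0.0
grasp_force: 0.7
time: 8.43
tcp_pos: [587.0, 114.1, 187.3]
ee_rot: [-0.074, 0.73, 0.643, 0.22]
wrist_force: [-0.2, -1.2, -1.3]
finger_gap: -0.3
grasp_force: 0.7
t 8.43 tip jig [-1.  75.6 32.9] zaxis jig [ 0.157  0.423 -0.892] F jig [-0.  -1.2 -1.3] j [ 0.11  0.52 -0.25  0.51  0.37  1.87] gap -0.3
```

```bash
python3 -m crank '[{"rx":0,"ry":0,"rz":0,"tx":-0.05,"ty":0,"tz":-0.024,"hand":255},{"rx":0,"ry":0,"rz":0,"tx":-0.12,"ty":0,"tz":-0.06,"hand":255},{"rx":0,"ry":0,"rz":0,"tx":-0.2,"ty":0,"tz":-0.11,"hand":255},{"rx":0,"ry":0,"rz":0,"tx":-0.2,"ty":0,"tz":-0.21,"hand":255},{"rx":0,"ry":0,"rz":0,"tx":-0.2,"ty":0,"tz":-0.31,"hand":255}]'
python3 -m crank '[{"rx":0,"ry":0,"rz":0,"tx":-0.1,"ty":0,"tz":-0.08,"hand":255},{"rx":0,"ry":0,"rz":0,"tx":-0.2,"ty":0,"tz":-0.16,"hand":255},{"rx":0,"ry":0,"rz":0,"tx":-0.3,"ty":0,"tz":-0.2,"hand":255},{"rx":0,"ry":0,"rz":0,"tx":-0.4,"ty":0,"tz":-0.2,"hand":255},{"rx":0,"ry":0,"rz":0,"tx":-0.5,"ty":0,"tz":-0.2,"hand":255}]'
python3 - <<'E'
from h import *
where()
a=env.camera("scene")["color"][100:290,180:380];b=env.camera("top")["color"][140:280,190:340]
a=cv2.resize(a,(400,380));b=cv2.resize(b,(400,373));b=cv2.copyMakeBorder(b,0,7,0,0,0)
cv2.imwrite("pics/f.png",np.hstack([a,b]))
E
```

```text
time: 8.85
tcp_pos: [551.5, -8.2, 263.4]
ee_rot: [-0.076, 0.731, 0.642, 0.219]
wrist_force: [0.6, -0.1, 0.4]
finger_gap: 0.0
grasp_force: 0.0
time: 9.27
tcp_pos: [521.2, -207.7, 261.1]
ee_rot: [-0.071, 0.729, 0.643, 0.222]
wrist_force: [1.8, 0.1, -0.4]
finger_gap: -0.2
grasp_force: 0.0
t 9.27 tip jig [ -11.2 -252.8  106.9] zaxis jig [ 0.164  0.422 -0.891] F jig [ 1.8  0.4 -0.4] j [-0.48  0.46 -0.11  0.97  0.47  1.22] gap -0.2
```

View pics/f.png

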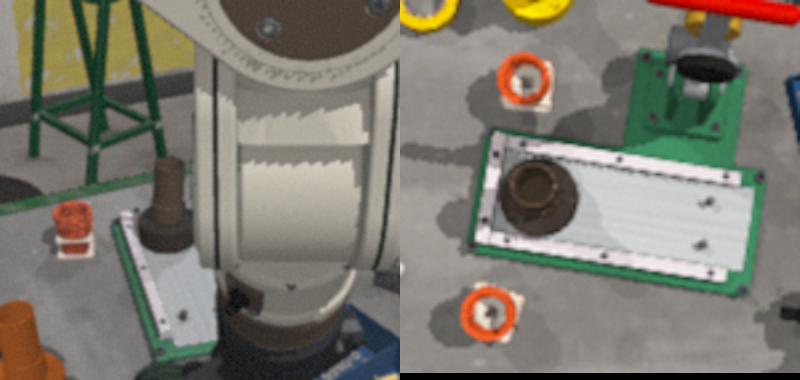

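The picture shows the solenoid upright by the end stop (top view: tube mouth (534,182), disc left edge (500,195)), the press arm up, and the coils undisturbed. I'll check the gap in numbers.

Run:
```python
from h import *
c=env.camera("top")
g=lambda u,v:(190+(u-400)/2.667-.3,140+v/2.664-.3)
for n,u,v,z in(("tube",534,182,115),("discL",500,192,42),("discR",578,200,42),("stopInner",505,185,28)):
    print(n,(J.T@(onz(c,g(u,v),z)-O)).round(1))
```

```text
tube [  5.3 115.8 115. ]
discL [ -3.  150.6  42. ]
discR [ 0.4 81.7 42. ]
stopInner [  4.6 148.9  28. ]
```

Run:
```python
from h import *
c=env.camera("top");f=210/np.tan(np.radians(c["vertical_fov"])/2);T=np.array(c["T"]);G=cv2.cvtColor(c["color"],cv2.COLOR_BGR2GRAY).astype(np.float32)
def px(p):
    q=T[:3,:3].T@(O+J@np.array(p,float)-T[:3,3]);return q[0]/q[2]*f+c["cx"],q[1]/q[2]*f+c["cy"]
def prof(x,z,ys):
    m=np.array([px((x,y,z)) for y in ys],np.float32)
    return cv2.remap(G,m[:,0].copy(),m[:,1].copy(),cv2.INTER_LINEAR).ravel().astype(int)
ys=np.arange(138,176,2);print(ys)
for x in(30,-30,-25,20):print(x,prof(x,28,ys))
ys=np.arange(140,164,2);print("disc z42",ys)
for x in(-5,0,5):print(x,prof(x,42,ys))
ys=np.arange(70,94,2);print("disc back",ys,prof(0,42,ys))
```

```text
[138 140 142 144 146 148 150 152 154 156 158 160 162 164 166 168 170 172
 174]
30 [121 130 127 123 127 127 128 116 110 127 120  69  62 105 147 129  76  73
  83]
-30 [107 126 131 129 131 133 133 123 112 110 111  86  66  89 113 106  76  71
  85]
-25 [ 44  43  53  97 123 131 132 127 109 131 152 152 150 157 170 139  89  73
  82]
20 [ 65  74  70  67  85 109 123 121  95 140 166 171 177 190 179 129  88  73
  78]
disc z42 [140 142 144 146 148 150 152 154 156 158 160 162]
-5 [ 51  45  44  44  42  52  71 109 155 174 172 172]
0 [ 64  59  45  41  43  52  76 135 186 211 217 219]
5 [ 78  81  60  43  46  53  66 136 203 233 236 235]
disc back [70 72 74 76 78 80 82 84 86 88 90 92] [190 192 192 193 195 162 102  72  70  74  69  66]
```

The disc's front edge is at y ≈ 152.5 mm and the stop face at ≈ 155 mm. The gap is about 3 mm, well inside the tolerance, so I'm handing in.

```bash
python3 -c "
from rig import env
print(env.job_done())"
```

```text
the job is handed in; nothing more can be done
None
```

The job is handed in, with no verdict shown: the press arm is tipped back and staying up, and the solenoid stands upright about 3 mm from the end stop, the coils still in place and nothing else touched as far as I could tell.

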